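# Corner check of a spring dial scale in a bottling room

### The job

Check the dial scale for sticking before it is used: facing its dial, press the pan's back left corner (left, on the side away from the dial) gently down with the closed fingertips until the black pointer stands at the red marker on the dial's rim, hold it there for a moment without running well past it, then let go so that the pointer swings back to zero. Then do the same at the diagonally opposite corner, front right (right, next to the dial). Pick up or pull up nothing, and leave the scale and everything around it where it stands.

Things in the scene. Friction and masses are not known exactly. Their poses are not given: they have to be found in the camera images.
- scale: Free-standing spring dial scale, pale green enamel housing 291 long (x) x 180 wide (y) x 149 mm high on rubber feet, about 3 kg, with a square pan on top. Origin on the table under the pan's centre; z up; x points to the dial side. The round dial (white face 147 mm across, centre 150 mm along x, 88 mm high) lies on the sloped front, looking 40 degrees upwards along +x. Somebody facing the dial looks along -x and has +y on the right. The housing spans x -90 to +201 mm
- corner_back_left (a point): Point on the top face of the pan near its back left corner (facing the dial), at x -70, y -70 mm in the scale's frame; it sinks with the pan. The pan is a flat stainless steel square, 180 x 180 x 10 mm, edges parallel to the housing, its top 194 mm above the table at rest, centred over the scale's origin, with nothing on it; the point lies 20 mm in from both edges
- corner_front_right (a point): The same for the front right corner, at x +70, y +70 mm in the scale's frame
- pan (a joint): How far the pan has sunk, m: 0 at rest, 0.025 at its lower stop. Guided by a parallel linkage, it sinks level wherever it is pressed. Spring 0.8 N per mm from 0, with a damper of 45 N s/m; it returns to 0 by itself within half a second; negative if it is pulled up
- pointer (a joint): Angle of the pointer from zero, rad: 0 at the top of the dial, growing clockwise as seen facing the dial; geared to the pan: 0.18 rad per mm of sinking. Black hand, behind glass
- target (a joint): Angle of the red marker on the dial's rim, in the same measure as the pointer, set between 1.3 and 2.9 rad (7 to 16 mm of pan travel, 6 to 13 N); it stays put
- pointer_tip (a point): Tip of the pointer, 60 mm from the dial's centre
- target_mark (a point): Point on the dial to which the red marker points, 60 mm from the dial's centre: the pointer's tip lies here when it stands at the marker
- bottle_a: Bystander: full amber bottle with green label and red cap, 58 mm across, 205 mm tall, beside the scale; origin under its centre
- bottle_b: Bystander: another such bottle
- bottle_c: Bystander: another such bottle
- tape_dispenser: Bystander: blue desk tape dispenser, 150 x 62 x 102 mm; origin under its centre, x along its length
- label_roll: Bystander: white roll of labels standing on end, 90 mm across, 60 mm tall; origin under its centre
- cap: Bystander: red screw cap, 33 mm across, 20 mm tall, beside the scale; origin under its centre
- label_stack: Bystander: stack of cream cards, 100 x 70 x 17 mm; origin under its centre

How it is judged (in metres and radians):
On the way, in this order (a step that is already met when the one before it is completed fails the run):
1. the back left corner is pressed with the fingertips and the pointer stands at the red marker (distance between pointer_tip and target_mark below 0.011 m and horizontal distance between the grasp point and corner_back_left below 0.045 m and contact force between the fingers and pan above 2 N), for 0.4 s.
2. the pan is let go and the pointer is back at zero (value of joint pan between -0.0015 and 0.0015 m and contact force between anything else and pan below 0.3 N), for 0.2 s.
3. the front right corner is pressed with the fingertips and the pointer stands at the red marker (distance between pointer_tip and target_mark below 0.011 m and horizontal distance between the grasp point and corner_front_right below 0.045 m and contact force between the fingers and pan above 2 N), for 0.4 s.
At the end, for the whole second after the job is handed in: The pan is free and at rest at its zero (within 1.5 mm of sinking), the scale stands within 20 mm of where it stood, and the bystanders stand upright within 25 mm of where they stood (all of step 2 and velocity of joint pan below 0.003 m/s and distance of each of bottle_a, bottle_b, bottle_c, tape_dispenser, label_roll, cap, label_stack from where it was at the start of the episode below 0.025 m and angle between each of bottle_a, bottle_b, bottle_c, tape_dispenser, label_roll, cap, label_stack's own z axis and vertical below 0.2 rad and distance of scale from where it was at the start of the episode below 0.02 m); the robot touches nothing.
It fails at once if the pointer runs well past the marker (its tip more than 22 mm beyond it) (y of pointer_tip in the frame of target above 0.022 m).
It fails at once if the pan is pulled up (value of joint pan below -0.003 m).
It fails at once if the scale is lifted or shoved by more than 20 mm (distance of scale from where it was at the start of the episode above 0.02 m).
It fails at once if a bystander is lifted, moved more than 25 mm or tipped (distance of any of bottle_a, bottle_b, bottle_c, tape_dispenser, label_roll, cap, label_stack from where it was at the start of the episode above 0.025 m or angle between any of bottle_a, bottle_b, bottle_c, tape_dispenser, label_roll, cap, label_stack's own z axis and vertical above 0.2 rad).
It also fails if it takes over 46 s, if anything falls off the work surface, if the arm or the gripper's body presses on something with over 40 N, if the wrist force passes 120 N, or if a joint passes its speed limit or range.

### The arm

A 6-joint arm with a two-finger parallel gripper is mounted at the origin on the work surface. World frame = base frame: x ahead of the robot, y to its left, z up, the work surface at z = 0. Lengths are in mm, angles in rad, forces in N, time in s.
With the tool pointing down it reaches from about 325 to 750 mm from the base axis. Payload 7.6 kg.
Tool frame: the origin (TCP) lies on the mounting face of the last link; the fingertips stand 173 mm ahead of it and the grasp point (between the pads) lies 155 mm ahead of it; z points along the fingers, y is the line along which they close (so a half turn about z gives the same grasp; the last joint's range is limited). The gripper opens to 85 mm and grips with 20 to 120 N. Pads are 22 mm wide; open, the fingers measure 114 mm over their backs; the gripper's body (76 mm by 85 mm) begins 54 mm behind the grasp point. The pads swing forward as they close: fully open they stand 13 mm farther back than shut.
Start: joints at [-1.331, 0.052, 1.401, -0, 1.689, -0.07], TCP at [160.077, -500.004, 404.723] pointing down, gripper open.
Joint ranges: [-2.9, 2.9], [-0.91, 2.17], [0.12, 2.37], [-1.06, 4.2], [0.26, 2.73], [-2.93, 2.93]. Speed limits (rad/s): [2.57, 2.57, 3.01, 3.14, 3.14, 3.14].

### API

Orientations are given as a unit quaternion [w, x, y, z].
In Python, from workcell import manip gives the robot as it stands.
- The arm moves only by the shell command python3 -m handwheel 'ROWS'. ROWS is JSON, a list of rows, each a list of 7 numbers: the shift along the tool's x, y, z in m, then the turn, a rotation vector about the tool's x, y, z in degrees, then the finger opening in m, from 0 to 0.0854. In form: [[x, y, z, ax, ay, az, hand], ...]. A call has 1 to 8 rows; each row shifts and turns the commanded pose from where the row before left it, along the tool's axes as they then stand; what a row does not reach is not made up. A row lasts 1/10 s, in which the tool goes at most 50 mm and 8.59 degrees, less where a joint would pass 70% of its speed; a pose out of reach is approached as far as the arm can. A call with a gripper value outside its range is refused whole. The fingers move at their own pace and stop on an object; the grip force is fixed at half the most. Time passes only in rows, so rows that do not move let the fingers close. It gives the time, the measured TCP pose, the force, the opening and the grip force at its end, in the units of the state.
- manip.read_state(): the state, without advancing time (a new reading comes with each control period).
- manip.capture(name): name is "scene" or "top"; returns the picture (480x640x3 uint8, red, green, blue); there is no depth.
- manip.get_calibration(name): a dict with "camera_matrix" (3x3 intrinsics, pixels), "D" ([k1, k2, p1, p2, k3] as OpenCV has them; the pictures are not rectified), "rvec" (rotation vector, rad) and "tvec" (3), from world to camera coordinates, as OpenCV has them. Camera axes: x right, y down, z forward; pixel columns grow to the right and rows downward; lengths in mm; the calibration is good to about 2 mm. A picture is of the moment at which its call begins. get_calibration takes no time and is no camera call.
- manip.close_job(): hands the job in; it is judged then, once.
The state is a dict: "clock": time; "q": joint angles; "qvel": joint speeds; "tau": joint torques, N m; "tcp_pos": TCP position; "tcp_rot": TCP orientation; "force": force on the tool from outside, world axes, zero at the start; "torque": the same for the moment, N m; "gripper_width": finger opening in mm; "finger_force": force on a finger pad.
Only numpy, scipy, OpenCV 4.12 (cv2) and the standard library are available. Lean on these libraries where they do the work, as an engineer would, in place of code of your own. Each camera call takes 0.05 s, during which the arm holds its last target. There are 200 camera calls.

## Working session

There is one attempt and no reset: what is moved stays moved. The work goes in short steps, Python scripts to look and compute and a shell command to move; the robot and the scene stay as the last step left them, time stands still between calls to the robot, and variables do not carry over. Pictures are saved under pics/ and viewed, at most 10 in all, crops included, and the job is handed in when it is done.

```bash
mkdir -p pics
python3 - <<'E'
from workcell import manip
import cv2
for n in("scene","top"):
    im=manip.capture(n); cv2.imwrite(f"pics/{n}0.png",im[...,::-1])
    c=manip.get_calibration(n); print({k:[list(map(float,r)) if hasattr(r,'__len__') else float(r) for r in v] for k,v in c.items()})
print(manip.read_state())
E
```

```text
{'camera_matrix': [[499.26186966873445, 0.0, 316.2699807126902], [0.0, 499.26186966873445, 234.15655381172937], [0.0, 0.0, 1.0]], 'D': [0.00979101536445676, 0.0, 0.0, 0.0, 0.0], 'rvec': [1.9044444554746243, 1.9223018814292527, -0.514368146050481], 'tvec': [-44.50942500552959, -402.132076078597, 1287.9823262998993]}
{'camera_matrix': [[501.3412174260929, 0.0, 318.572344341723], [0.0, 501.3412174260929, 227.77623653833024], [0.0, 0.0, 1.0]], 'D': [-0.027719074067294344, 0.0, 0.0, 0.0, 0.0], 'rvec': [2.170700205901888, -2.053859878887238, 0.21029708041248868], 'tvec': [19.175614847298757, 581.1461183208165, 942.844217991124]}
{'clock': 0.1, 'q': array([-1.33131164e+00,  5.27778372e-02,  1.40161791e+00, -1.92384091e-05,
        1.68859382e+00, -7.02631440e-02]), 'qvel': array([-1.10766334e-03, -1.42575357e-04, -3.49132996e-03, -1.86444237e-04,
        5.68890166e-05, -9.18065688e-04]), 'tau': array([ 1.14213221e-03, -3.82581997e+01, -3.60986173e+01, -3.91066499e-05,
        4.78574060e-03,  2.79518275e-06]), 'tcp_pos': array([ 160.06246224, -499.98040167,  403.95702208]), 'tcp_rot': array([-6.95148296e-04,  9.88030920e-01,  1.54254376e-01, -6.85454207e-05]), 'force': array([-0.44882909, -0.54323046,  0.11808088]), 'torque': array([ 0.03097294, -0.00394232,  0.04437623]), 'finger_force': 0.0, 'gripper_width': 85.26659523407038}
```

View pics/scene0.png

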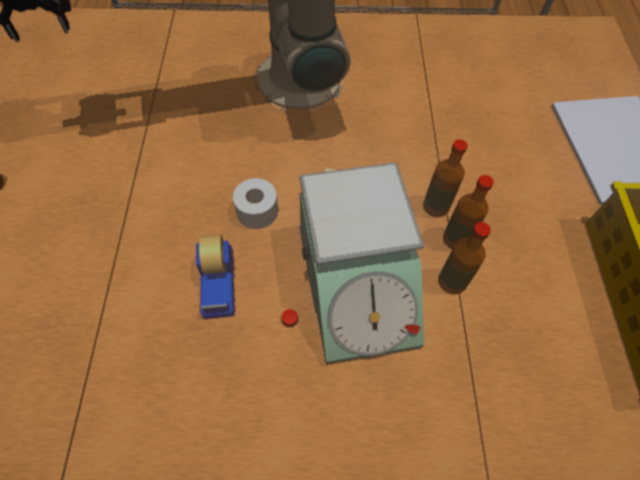

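View pics/top0.png

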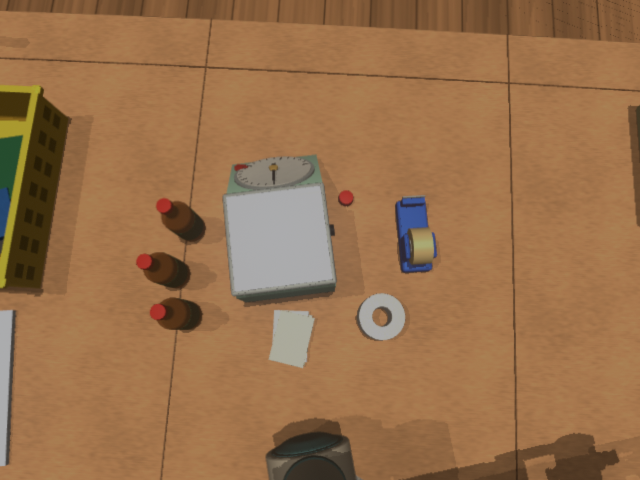

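The scene view looks at the robot from the dial side. The dial centre is near (375,317), the pointer is up at (373,280), and the red marker is near (412,329). In the top view the pan corners are about (225,195), (322,185), (335,290) and (232,298). Next I'll measure them properly.

```bash
cat > h.py <<'E'
from workcell import manip
import cv2, numpy as np
from scipy.spatial.transform import Rotation as Rn
def ray(n,uv):
    c=manip.get_calibration(n); R=cv2.Rodrigues(np.array(c['rvec'],float))[0]; t=np.array(c['tvec'],float).ravel()
    p=cv2.undistortPoints(np.array(uv,float).reshape(-1,1,2),np.array(c['camera_matrix'],float),np.array(c['D'],float)).reshape(-1,2)
    return -R.T@t, np.c_[p,np.ones(len(p))]@R
def plane(n,uv,p0,nrm):
    o,d=ray(n,uv); return o+d*(((p0-o)@nrm)/(d@nrm))[:,None]
def proj(n,P):
    c=manip.get_calibration(n)
    return cv2.projectPoints(np.array(P,float).reshape(-1,1,3),np.array(c['rvec'],float),np.array(c['tvec'],float),np.array(c['camera_matrix'],float),np.array(c['D'],float))[0].reshape(-1,2)
Z=np.array([0,0,1.])
def big(m):
    cs=cv2.findContours(m.astype(np.uint8),0,1)[0]; return max(cs,key=cv2.contourArea)
E
python3 - <<'E'
from h import *
for n in("top","scene"):
    im=cv2.imread(f"pics/{n}0.png"); hsv=cv2.cvtColor(im,cv2.COLOR_BGR2HSV)
    m=(hsv[...,1]<40)&(hsv[...,2]>135)
    x0,y0,x1,y1=(215,170,345,305) if n=="top" else (290,155,430,268)
    k=np.zeros(m.shape,bool);k[y0:y1,x0:x1]=1; m&=k
    m=cv2.morphologyEx(m.astype(np.uint8),cv2.MORPH_OPEN,np.ones((7,7)))
    c=big(m); q=cv2.approxPolyDP(cv2.convexHull(c),8,True)[:,0]
    P=plane(n,q,194*Z,Z); print(n,q.tolist(),P.round(1)[:,:2].tolist(),P.mean(0).round(1),"sides",np.linalg.norm(P-np.roll(P,1,0),axis=1).round(0))
    r=((hsv[...,0]<8)|(hsv[...,0]>172))&(hsv[...,1]>150)&(hsv[...,2]>90)
    N,l,s,ce=cv2.connectedComponentsWithStats(r.astype(np.uint8)); print([(s[i,:5].tolist(),ce[i].round(1).tolist()) for i in range(1,N) if s[i,4]>10])
E
python3 - <<'E'
import cv2,numpy as np
a=cv2.imread('pics/scene0.png')[260:365,315:430]
cv2.imwrite('pics/dial0.png',cv2.resize(a,None,fx=5,fy=5,interpolation=cv2.INTER_CUBIC))
E
```

```text
top [[321, 185], [331, 281], [233, 292], [225, 196]] [[628.3, 49.9], [461.1, 24.0], [433.5, 187.5], [599.1, 216.3]] [530.5 119.4 194. ] sides [169. 169. 166. 168.]
[([235, 165, 12, 5, 40], [239.6, 166.6]), ([339, 190, 14, 15, 163], [345.7, 197.1]), ([156, 198, 16, 16, 180], [163.4, 205.2]), ([136, 254, 16, 15, 193], [143.7, 261.0]), ([150, 304, 16, 16, 204], [157.4, 311.4])]
scene [[394, 164], [418, 244], [319, 257], [304, 175]] [[434.0, 184.1], [599.6, 211.1], [625.9, 49.3], [461.5, 22.3]] [530.2 116.7 194. ] sides [164. 168. 164. 167.]
[([453, 139, 14, 12, 123], [459.8, 144.8]), ([478, 175, 15, 13, 147], [485.5, 181.1]), ([475, 222, 16, 15, 182], [482.0, 228.8]), ([282, 309, 16, 16, 200], [289.3, 316.9]), ([406, 325, 14, 9, 84], [412.7, 328.6])]
```

View pics/dial0.png

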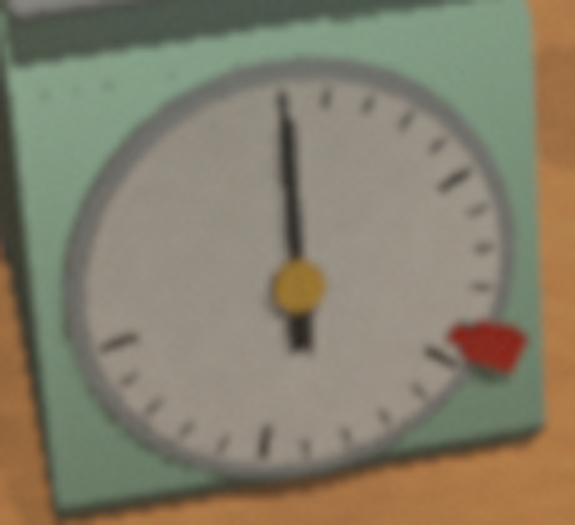

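Both views agree on the pan: centre about (530,118), yaw about 0.158. In the 5x crop the pointer tip is at (283,95), the hub at (298,287), and the marker's inner tip at about (450,335). Next I'll work out the marker angle on the dial plane and the first tool shifts.

```bash
cat >> h.py <<'E'
O=np.array([530.3,118.,0]); yaw=0.158
S=Rn.from_euler('z',yaw).as_matrix()
s40,c40=np.sin(np.radians(40)),np.cos(np.radians(40))
DC=O+S@[150,0,88]; NN=S@[c40,0,s40]; UP=S@[-s40,0,c40]; RT=S@[0,1,0]
def dial(uv,n="scene"):
    P=plane(n,uv,DC,NN)-DC; return np.c_[P@RT,P@UP]
BL=O+S@[-70,-70,194]; FR=O+S@[70,70,194]
def shift(tgt):  # tool shift (m) to bring the fingertips axis onto tgt xy and fingertip z
    s=manip.read_state(); q=s['tcp_rot']; R=Rn.from_quat([*q[1:],q[0]])
    return R.inv().apply(np.array(tgt)-R.apply([0,0,173])-s['tcp_pos'])/1000, R
E
python3 - <<'E'
from h import *
cr=lambda x,y:(315+(x-2)/5,260+(y-2)/5)
d=dial([cr(298,287),cr(283,95),cr(450,335),(412.7,328.6),cr(440,355),cr(265,440)])
print(d.round(1)); e=d-d[0]; print(np.arctan2(e[:,0],e[:,1]).round(3),np.hypot(*e.T).round(1), np.arctan2(d[:,0],d[:,1]).round(3))
t=dial([(239.6,166.6)],"top");print(t,np.arctan2(t[:,0],t[:,1]))
print(BL,FR); v,R=shift(BL+[0,0,60]); print(v,R.as_matrix().round(3)); print(np.diff([BL,FR],axis=0)@R.as_matrix())
im=cv2.imread("pics/top0.png"); print(plane("top",[(163.4,205.2),(143.7,261),(157.4,311.4)],205*Z,Z).round(0))
E
```

```text
[[  5.4  -8.2]
 [  3.8  65.6]
 [ 59.  -35.8]
 [ 73.6 -42.1]
 [ 55.1 -43.2]
 [ -9.5 -67.4]]
[ 0.    -0.021  2.046  2.032  2.184 -2.895] [ 0.  73.8 60.3 76.2 60.9 61.1] [ 2.561  0.058  2.116  2.091  2.236 -3.001]
[[ 76.37364035 -57.85265841]] [2.21907707]
[472.18596427  37.85788341 194.        ] [588.41403573 198.14211659 194.        ]
[ 0.46119993 -0.41689325 -0.02242491] [[ 0.952  0.305 -0.   ]
 [ 0.305 -0.952  0.001]
 [ 0.    -0.001 -1.   ]]
[[ 159.55415692 -117.22815358    0.17611661]]
[[574. 319. 205.]
 [476. 341. 205.]
 [394. 308. 205.]]
```

```bash
python3 -m handwheel '[[0.029,-0.026,-0.0015,0,0,0,0],[0.029,-0.026,-0.0015,0,0,0,0],[0.029,-0.026,-0.0015,0,0,0,0],[0.029,-0.026,-0.0015,0,0,0,0],[0.029,-0.026,-0.0015,0,0,0,0],[0.029,-0.026,-0.0015,0,0,0,0],[0.029,-0.026,-0.0015,0,0,0,0],[0.029,-0.026,-0.0015,0,0,0,0]]' && python3 -m handwheel '[[0.029,-0.026,-0.0015,0,0,0,0],[0.029,-0.026,-0.0015,0,0,0,0],[0.029,-0.026,-0.0015,0,0,0,0],[0.029,-0.026,-0.0015,0,0,0,0],[0.029,-0.026,-0.0015,0,0,0,0],[0.029,-0.026,-0.0015,0,0,0,0],[0.029,-0.026,-0.0015,0,0,0,0],[0,0,0,0,0,0,0]]'
python3 - <<'E'
from h import *
print(shift(BL+[0,0,10])[0])
# triangulate marker
(o1,d1),(o2,d2)=ray("scene",[(412.7,328.6)]),ray("top",[(239.6,166.6)])
A=np.c_[d1[0],-d2[0]]; s=np.linalg.lstsq(A,o2-o1,rcond=None)[0]
p,q=o1+s[0]*d1[0],o2+s[1]*d2[0]; m=(p+q)/2-DC
print(np.linalg.norm(p-q),m@RT,m@UP,m@NN,np.arctan2(m@RT,m@UP))
im=manip.capture("scene"); cv2.imwrite("pics/s1.png",im[...,::-1])
E
```

```text
clock: 0.9
tcp_pos: [318.0, -229.7, 416.5]
tcp_rot: [-0.0, 0.988, 0.154, -0.0]
force: [1.0, -0.3, -0.2]
gripper_width: 0.1
finger_force: 0.0
clock: 1.7
tcp_pos: [456.6, 7.1, 426.5]
tcp_rot: [-0.001, 0.988, 0.157, -0.0]
force: [0.1, 0.2, 0.1]
gripper_width: -0.2
finger_force: 0.0
[ 0.024504   -0.02414296  0.04949714]
2.3545980321715443 72.65468775009248 -37.854116632962594 7.226003772079867 2.0511135386718493
```

View pics/s1.png

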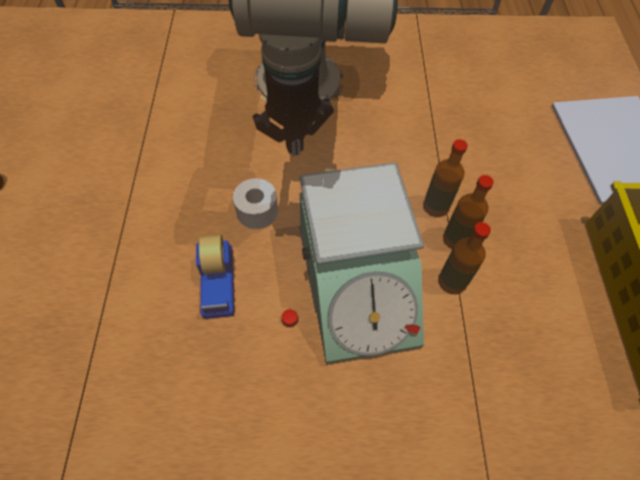

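The fingertips show at about (295,150), just behind the pan's back left corner at (305,175), which matches the geometry. Triangulating the marker gives 2.05 rad, which is 11.4 mm of sink.

```bash
python3 -m handwheel '[[0.012,-0.012,0.008,0,0,0,0],[0.0125,-0.012,0.008,0,0,0,0],[0,0,0.017,0,0,0,0],[0,0,0.014,0,0,0,0],[0,0,0.005,0,0,0,0],[0,0,0,0,0,0,0],[0,0,0,0,0,0,0]]'
python3 -c "
from h import *
print(shift(BL)[0])"
```

```text
clock: 2.45
tcp_pos: [471.5, 33.9, 375.9]
tcp_rot: [0.0, 0.988, 0.154, 0.0]
force: [-0.3, -0.1, 0.7]
gripper_width: -0.1
finger_force: 0.0
[ 0.00173412 -0.00359523  0.00886066]
```

```bash
python3 -m handwheel '[[0.001,-0.003,0.004,0,0,0,0],[0,0,0.003,0,0,0,0],[0,0,0.002,0,0,0,0],[0,0,0.002,0,0,0,0],[0,0,0.002,0,0,0,0],[0,0,0.002,0,0,0,0],[0,0,0,0,0,0,0],[0,0,0,0,0,0,0]]'
cat >> h.py <<'E'
def look(name):
    im=manip.capture("scene")[...,::-1]; a=cv2.resize(im[260:365,315:430],None,fx=5,fy=5,interpolation=cv2.INTER_CUBIC)
    cv2.imwrite(f"pics/{name}.png",a)
    # pointer: darkest pixels 30..56 mm from the centre on the raised plane
    g=im.astype(int).max(2); v,u=np.mgrid[270:360,320:425]; uv=np.c_[u.ravel(),v.ravel()]
    P=plane("scene",uv,DC+7*NN,NN)-DC; X,Y=P@RT-HUB[0],P@UP-HUB[1]; r=np.hypot(X,Y)
    w=np.clip(95-g[270:360,320:425].ravel(),0,None)*((r>20)&(r<46))
    print("pointer",np.arctan2((w*X).sum(),(w*Y).sum()),"weight",w.sum())
    s=manip.read_state(); print("sink mm",-shift(BL)[0][2]*-1000,"force",s['force'].round(1),s['clock'])
HUB=plane("scene",[(315+296/5,260+285/5)],DC+7*NN,NN)[0]-DC; HUB=np.array([HUB@RT,HUB@UP])
if __name__=="__main__":
    print(HUB)
E
python3 -c "
from h import *
print(HUB);look('d1')"
```

```text
clock: 3.25
tcp_pos: [471.5, 37.6, 360.7]
tcp_rot: [-0.0, 0.988, 0.154, 0.0]
force: [-1.8, 0.7, 5.4]
gripper_width: 0.2
finger_force: 2.7
[ 3.90127743 -4.18979087]
pointer 1.1370832185425082 weight 1162
sink mm -6.2650143390675 force [-1.4  1.   5.2] 3.3
```

View pics/d1.png

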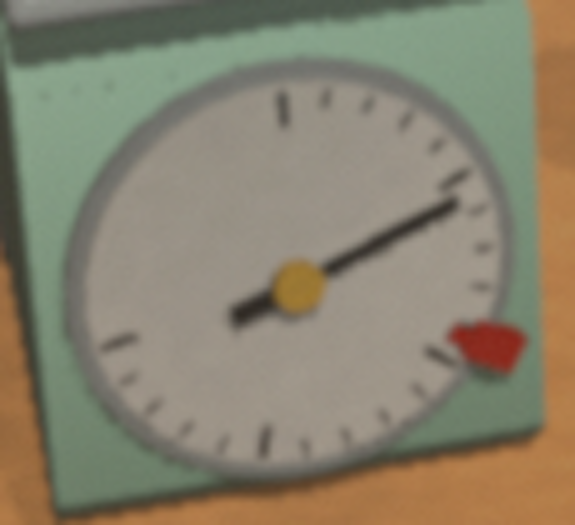

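The pointer now stands just past the fifth tick, tip at (455,203) in the crop, about 1.14 rad. That fits a sink of 6.3 mm, so about 5 mm more is needed.

```bash
python3 -m handwheel '[[0,0,0.0015,0,0,0,0],[0,0,0.0015,0,0,0,0],[0,0,0.0015,0,0,0,0],[0,0,0.0005,0,0,0,0],[0,0,0,0,0,0,0],[0,0,0,0,0,0,0],[0,0,0,0,0,0,0],[0,0,0,0,0,0,0]]'
python3 -c "
from h import *
look('d2')"
```

```text
clock: 4.1
tcp_pos: [471.4, 37.6, 356.4]
tcp_rot: [0.0, 0.988, 0.154, 0.001]
force: [-3.7, 1.0, 8.3]
gripper_width: 0.4
finger_force: 4.4
pointer 1.9337087702251419 weight 1386
sink mm -10.593265394440271 force [-4.6  1.3  7.9] 4.15
```

View pics/d2.png

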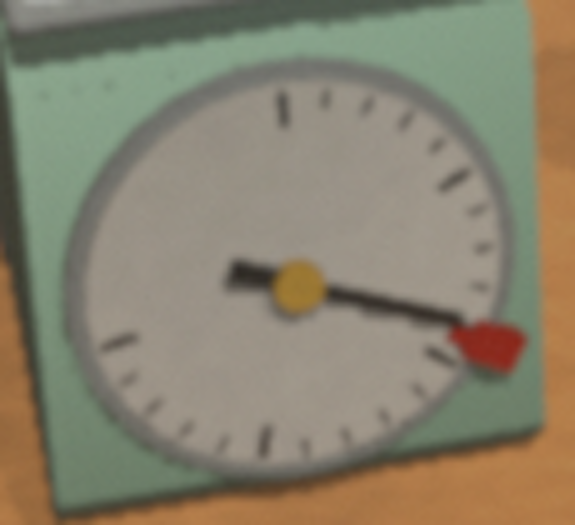

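The pointer tip is at (462,320) and the marker's inner tip at about (452,338), so it is slightly short. I'll add 0.7 mm and hold.

```bash
python3 -m handwheel '[[0,0,0.0007,0,0,0,0],[0,0,0,0,0,0,0],[0,0,0,0,0,0,0],[0,0,0,0,0,0,0],[0,0,0,0,0,0,0],[0,0,0,0,0,0,0],[0,0,0,0,0,0,0],[0,0,0,0,0,0,0]]'
python3 -c "
from h import *
look('d3')"
```

```text
clock: 4.95
tcp_pos: [471.4, 37.6, 355.8]
tcp_rot: [0.0, 0.988, 0.154, 0.001]
force: [-4.4, 0.9, 9.7]
gripper_width: -0.1
finger_force: 4.6
pointer 2.0472260844682317 weight 1223
sink mm -11.218085129299984 force [-4.2  1.1  9.1] 5.0
```

View pics/d3.png

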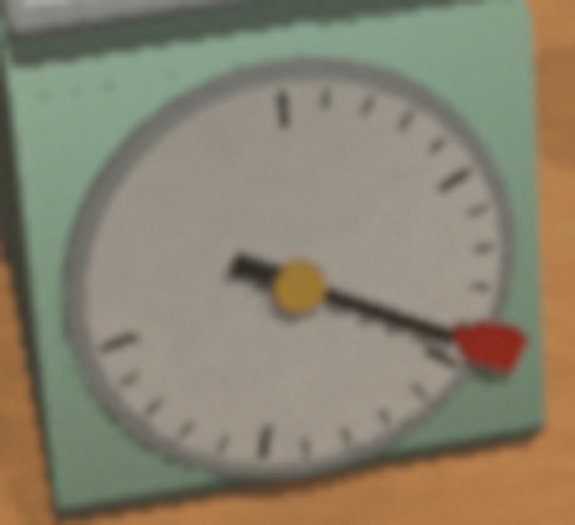

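The pointer tip now lies on the marker at (455,337), and it was held 0.8 s. I'll let go upwards.

```bash
python3 -m handwheel '[[0,0,-0.004,0,0,0,0],[0,0,-0.006,0,0,0,0],[0,0,-0.010,0,0,0,0],[0,0,-0.012,0,0,0,0],[0,0,-0.010,0,0,0,0],[0,0,0,0,0,0,0],[0,0,0,0,0,0,0],[0,0,0,0,0,0,0]]'
python3 -c "
from h import *
look('d4');print(shift(FR+[0,0,25])[0])"
```

```text
clock: 5.8
tcp_pos: [471.5, 37.5, 395.9]
tcp_rot: [-0.0, 0.988, 0.154, -0.001]
force: [-0.1, 1.0, -0.5]
gripper_width: -0.1
finger_force: 0.0
pointer -0.029873849768999865 weight 1068
sink mm 28.838103656086027 force [-0.8 -0.6  0.2] 5.85
[ 0.16052312 -0.11726326  0.00369415]
```

The pointer is back at zero. Next is the front right corner.

```bash
python3 -m handwheel '[[0.0268,-0.0195,0,0,0,0,0],[0.0268,-0.0195,0,0,0,0,0],[0.0268,-0.0195,0,0,0,0,0],[0.0268,-0.0195,0,0,0,0,0],[0.0268,-0.0195,0,0,0,0,0],[0.0268,-0.0195,0,0,0,0,0],[0,0,0,0,0,0,0],[0,0,0,0,0,0,0]]' && python3 -m handwheel '[[0,0,0.008,0,0,0,0],[0,0,0.007,0,0,0,0],[0,0,0.005,0,0,0,0],[0,0,0,0,0,0,0],[0,0,0,0,0,0,0]]'
python3 -c "
from h import *
print(shift(FR)[0]);look('d5')"
```

```text
clock: 6.65
tcp_pos: [589.2, 198.4, 395.2]
tcp_rot: [0.0, 0.988, 0.155, -0.001]
force: [0.1, -0.5, 0.6]
gripper_width: 0.0
finger_force: 0.0
clock: 7.15
tcp_pos: [588.9, 197.7, 376.5]
tcp_rot: [0.0, 0.988, 0.154, -0.0]
force: [-0.5, 0.4, 0.7]
gripper_width: 0.0
finger_force: 0.0
[-0.00033876 -0.00056805  0.0095175 ]
pointer -0.028708337098004084 weight 971
sink mm 9.769782111117985 force [-0.6 -0.5  0. ] 7.2
```

```bash
python3 -m handwheel '[[0,0,0.004,0,0,0,0],[0,0,0.004,0,0,0,0],[0,0,0.002,0,0,0,0],[0,0,0.002,0,0,0,0],[0,0,0.002,0,0,0,0],[0,0,0.002,0,0,0,0],[0,0,0,0,0,0,0],[0,0,0,0,0,0,0]]'
python3 -c "
from h import *
look('d6')"
```

```text
clock: 8.0
tcp_pos: [588.9, 198.0, 361.1]
tcp_rot: [0.0, 0.988, 0.154, 0.0]
force: [-3.4, -0.8, 5.3]
gripper_width: 0.2
finger_force: 2.5
pointer 1.0788384735750924 weight 1035
sink mm -5.943318465708315 force [-3.2 -0.3  5. ] 8.05
```

```bash
python3 -m handwheel '[[0,0,0.0015,0,0,0,0],[0,0,0.0015,0,0,0,0],[0,0,0.0015,0,0,0,0],[0,0,0.0007,0,0,0,0],[0,0,0,0,0,0,0],[0,0,0,0,0,0,0],[0,0,0,0,0,0,0],[0,0,0,0,0,0,0]]'
python3 -c "
from h import *
look('d7')"
```

```text
clock: 8.85
tcp_pos: [588.8, 198.0, 356.8]
tcp_rot: [0.0, 0.988, 0.154, 0.001]
force: [-4.8, -1.5, 8.2]
gripper_width: 0.1
finger_force: 4.2
pointer 1.8607199225338868 weight 1217
sink mm -10.338361266002986 force [-4.5 -1.7  8.8] 8.9
```

View pics/d7.png

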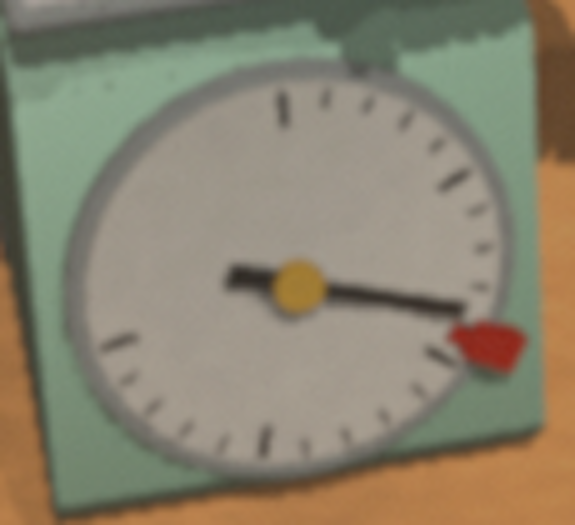

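The pointer tip is at (462,308), still short of the marker at about (452,338). It needs about 1 mm more.

```bash
python3 -m handwheel '[[0,0,0.0006,0,0,0,0],[0,0,0.0006,0,0,0,0],[0,0,0,0,0,0,0],[0,0,0,0,0,0,0],[0,0,0,0,0,0,0],[0,0,0,0,0,0,0],[0,0,0,0,0,0,0],[0,0,0,0,0,0,0]]'
python3 -c "
from h import *
look('d8')"
```

```text
clock: 9.7
tcp_pos: [588.8, 197.9, 355.8]
tcp_rot: [0.0, 0.988, 0.154, 0.001]
force: [-5.4, -2.1, 9.1]
gripper_width: -0.3
finger_force: 4.6
pointer 2.0442298058360207 weight 1110
sink mm -11.382015981922653 force [-5.  -2.   9.5] 9.75
```

View pics/d8.png

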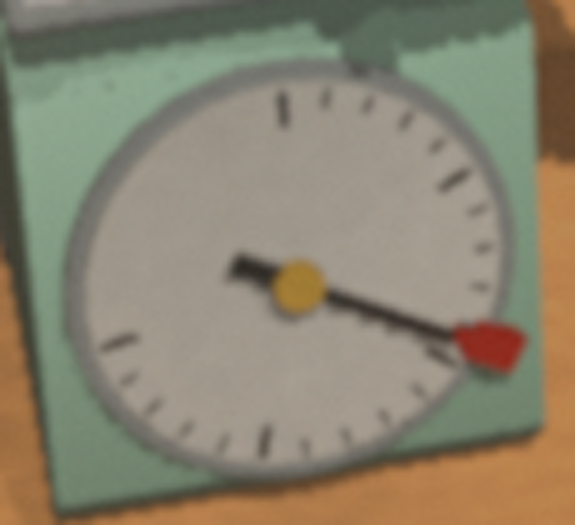

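The pointer is on the marker again at (455,337) and was held. I'll let go, check it returns to zero, and hand in.

```bash
python3 -m handwheel '[[0,0,-0.004,0,0,0,0],[0,0,-0.006,0,0,0,0],[0,0,-0.012,0,0,0,0],[0,0,-0.020,0,0,0,0],[0,0,-0.020,0,0,0,0],[0,0,-0.005,0,0,0,0],[0,0,0,0,0,0,0],[0,0,0,0,0,0,0]]' && python3 -m handwheel '[[0,0,0,0,0,0,0],[0,0,0,0,0,0,0],[0,0,0,0,0,0,0],[0,0,0,0,0,0,0]]'
python3 -c "
from h import *
look('d9')
a,b=[cv2.cvtColor(cv2.imread(f'pics/{n}.png'),6) for n in('dial0','d9')]
print('dial diff',np.abs(a.astype(int)-b)[100:].mean())
print(manip.close_job())"
```

```text
clock: 10.55
tcp_pos: [589.1, 198.0, 419.8]
tcp_rot: [0.0, 0.988, 0.154, -0.001]
force: [0.2, -0.2, 0.2]
gripper_width: -0.2
finger_force: 0.0
clock: 10.95
tcp_pos: [589.0, 198.0, 420.8]
tcp_rot: [0.0, 0.988, 0.154, -0.0]
force: [0.5, -0.3, 0.0]
gripper_width: -0.0
finger_force: 0.0
pointer -0.027525727290255257 weight 919
sink mm 53.94968186153434 force [ 0.7 -0.1  0.9] 11.0
dial diff 10.279971355498722
the job is handed in; nothing more can be done
None
```

I pressed the back left and then the front right corner until the pointer stood at the red marker, about 2.05 rad by camera, held each for over 0.5 s, and the pointer returned to zero both times; the job is handed in (no verdict came back), and I did not re-measure the scale or bystanders afterwards.

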